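# Take the left-hand spinner cap off the hall fan

### The arm

A 6-joint arm with a two-finger parallel gripper is mounted at the origin on the work surface. World frame = base frame: x ahead of the robot, y to its left, z up, the work surface at z = 0. Lengths are in m, angles in rad, forces in N, time in s.
With the tool pointing down it reaches from about 0.375 to 0.925 m from the base axis. Payload 5.7 kg.
Tool frame: the origin (TCP) lies where the fingers leave the gripper's body, on its centre line; the fingertips stand 73 mm ahead of it and the grasp point (between the pads) lies 54 mm ahead of it; z points along the fingers, y is the line along which they close (so a half turn about z gives the same grasp; the last joint's range is limited). The gripper opens to 85 mm and grips with 20 to 120 N. Pads are 22 mm wide; open, the fingers measure 114 mm over their backs; the gripper's body (76 mm by 85 mm) begins 54 mm behind the grasp point. The pads swing forward as they close: fully open they stand 13 mm farther back than shut.
Start: joints at [-1.215, 0.359, 1.51, -0, 1.272, -0.115], TCP at [0.272, -0.535, 0.304] pointing down, gripper open.
Joint ranges: [-2.97, 2.97], [-1.01, 2.36], [0.21, 2.38], [-0.96, 4.11], [0.2, 2.71], [-2.98, 2.98]. Speed limits (rad/s): [2.39, 2.39, 3.14, 3.14, 3.14, 3.14].

### API

Orientations are given as a rotation vector (axis times angle).
In Python, from workcell import * gives the robot as it stands. The module is installed in compiled form; this text tells all that it offers.
- The arm moves only by the shell command python3 -m creep 'ROWS' [OPENING]. ROWS is JSON, a list of rows, each an object with "dp": the shift along the tool's x, y, z in mm, a list of three; "yaw": the turn about the tool's z in degrees. A call has exactly 10 rows; each row shifts and turns the commanded pose from where the row before left it, along the tool's axes as they then stand; what a row does not reach is not made up. A row lasts 1/10 s, in which the tool goes at most 50 mm and 8.59 degrees, less where a joint would pass 70% of its speed; a pose out of reach is approached as far as the arm can. A call is refused whole if a number of a shift passes 50 or a number of a turn 8.59, either way. A call with a gripper value outside its range is refused whole. OPENING is the finger opening in mm, from 0 to 85.4, set as the call begins (- or left out, the last holds). The fingers move at their own pace and stop on an object; the grip force is fixed at half the most. Time passes only in rows, so rows that do not move let the fingers close, or fill a call up. It gives the time, the measured TCP pose, the force, the opening and the grip force at its end, in the units of the state.
- get_obs(): the state, without advancing time (a new reading comes with each control period).
- read_camera(name): name is "scene" or "top" or "wrist"; returns the picture (420x560x3 uint8, red, green, blue); there is no depth.
- get_calibration(name): a dict with "fx", "fy", "cx", "cy" (pixels), "camera_from_world" (4x4, takes a point from world to camera coordinates). Camera axes: x right, y down, z forward; pixel columns grow to the right and rows downward; lengths in m; the calibration is good to about 2 mm. A picture is of the moment at which its call begins: read the wrist's pose just before it. get_calibration takes no time and is no camera call; for the wrist camera it gives the pose at the moment of the call.
- sign_off(): hands the job in; it is judged then, once.
The state is a dict: "clock": time; "joints": joint angles; "dq": joint speeds; "joint_efforts": joint torques, N m; "eef_pos": TCP position; "tool_rot": TCP orientation; "force": force on the tool from outside, world axes, zero at the start; "moment": the same for the moment, N m; "finger_gap": finger opening in m; "finger_force": force on a finger pad.
Only numpy, scipy, OpenCV 4.12 (cv2) and the standard library are available. Lean on these libraries where they do the work, as an engineer would, in place of code of your own. Each camera call takes 0.05 s, during which the arm holds its last target. There are 200 camera calls.

### The job

The fan on the hall table needs its blades cleaned: unscrew the orange spinner cap from its shaft. It has a left-hand thread, so it loosens clockwise; feel which way it gives and let it rise as it turns, never forcing, pulling or jamming it. Once it lifts off freely, set it down gently, standing upright as it was, in the empty bay of the wooden tray, and leave everything else where it is.

Things in the scene. Friction and masses are not known exactly. Their poses are not given: they have to be found in the camera images.
- fan: white table fan fixed to the table, head tipped right back so its shaft points straight up, front grille off. Origin: on the shaft axis at table height. Base 170 mm across; cage rim 248 mm across, its top 176 mm above the table; five blue blades reach out to 107 mm, all below 180 mm. Blades and shaft are locked and cannot turn
- hub (a point): on the shaft axis at the fan's flat hub face (60 mm across, 185 mm above the table) on which the cap sits. The cap needs between a third of a turn and a full turn clockwise (seen from above) before it lifts off straight; exactly when is found by a light pull. Pulling sooner, turning anticlockwise or not letting it rise loads the thread: keep the force between cap and fan below 15 N
- shaft_tip (a point): top of the steel shaft, hidden in the cap, 24.5 mm above the hub face. The shaft is 21 mm across its steep, coarse left-hand thread. How much the cap climbs per turn is not known beforehand (it is far more than on a common bolt, well over 10 mm a turn): let it rise by feel, keeping the vertical force near zero. It has about 1 mm of play up and down and sideways
- cap: orange spinner cap, 44 mm tall, about 40 g, screwed on the fan's shaft. Origin: centre of its underside, z up its axis. From 26 to 44 mm up it is a solid round grip 34 mm across that can be held at any yaw; below, a 29 mm skirt with a bore 27 mm deep, open at the bottom, and two lugs that ride in the thread. White mark on top along its +x.
- cap_grip (a point): point on the cap's axis 35 mm above its underside, half-way up the round grip. Released part-way up the thread, the cap stays, or slips back a little, and may lean slightly
- tray: wooden tray, fixed to the table, 120 mm (its x) by 220 mm (its y) by 25 mm high, walls and floor 6 mm thick, with a wall across the middle making two bays. Origin: centre of its underside. The bay on its -y side holds a remote control and a key; the bay on its +y side is empty
- bay (a point): centre of the empty bay, on its floor, 6 mm above the table; the bay is 108 mm (tray x) by 101 mm (tray y) inside
- remote: bystander: black remote control 90 x 34 x 14 mm in the tray's other bay; origin under its centre
- key: bystander: key with black head, 65 mm long, 8 mm thick, in the tray's other bay; origin near its middle, underside
- candle_a: bystander: black candlestick with a grey candle, 100 mm foot, 230 mm tall; origin under its centre
- candle_b: bystander: black candlestick with a grey candle, 100 mm foot, 200 mm tall; origin under its centre
- statuette: bystander: gold standing statuette, 64 mm foot, 186 mm tall; origin under its centre
- figurines: bystander: pair of kneeling figurines on a black plinth 60 x 100 mm, 122 mm tall; origin under its centre
- vase: bystander: dark metal vase, 104 mm across, 210 mm tall; origin under its centre
- driver: bystander: yellow-handled screwdriver 200 mm long lying on the table; origin under its middle
- grille: bystander: the fan's front grille, 250 mm across, 12 mm high, lying flat on the table; origin under its centre

How it is judged:
On the way, in this order (a step that is already met when the one before it is completed fails the run):
1. the cap has climbed the thread by more than 6 mm, still on the shaft (z of cap in the frame of fan between 0.191 and 0.205 m and horizontal distance between cap and fan below 0.008 m and angle between cap's own z axis and vertical below 0.35 rad), for 0.1 s.
2. the cap is clear above the shaft (z of cap in the frame of fan above 0.215 m), for 0.05 s.
At the end, for the whole second after the job is handed in: The cap stands upright (within 0.1 rad) and still on the floor of the tray's empty bay, wholly inside the bay (axis within 40 mm along tray x and 36 mm along tray y of the bay's centre, underside less than 4 mm off the floor), released (x of cap in the frame of bay between -0.04 and 0.04 m and y of cap in the frame of bay between -0.036 and 0.036 m and z of cap in the frame of bay below 0.004 m and angle between cap's own z axis and vertical below 0.1 rad and linear speed of cap below 0.02 m/s); the robot touches nothing.
It fails at once if the cap is forced, jammed or pulled on its thread: over 15 N between cap and fan (contact force between cap and fan above 15 N).
It fails at once if the cap is dropped or thrown into the tray: faster than 0.5 m/s within 45 mm above the bay's floor (horizontal distance between cap and bay below 0.06 m and z of cap in the frame of bay below 0.045 m and linear speed of cap above 0.5 m/s).
It fails at once if the robot pushes the fan hard: over 20 N (contact force between the arm and fan above 20 N).
It fails at once if a bystander is moved by more than 20 mm (distance of any of candle_a, candle_b, statuette, figurines, vase, driver, grille, remote, key from where it was at the start of the episode above 0.02 m).
It also fails if it takes over 67 s, if anything falls off the work surface, if the arm or the gripper's body presses on something with over 40 N, if the wrist force passes 120 N, or if a joint passes its speed limit or range.

## Working session

There is one attempt and no reset: what is moved stays moved. The work goes in short steps, Python scripts to look and compute and a shell command to move; the robot and the scene stay as the last step left them, time stands still between calls to the robot, and variables do not carry over. Pictures are saved under pics/ and viewed, at most 10 in all, crops included, and the job is handed in when it is done.

```bash
mkdir -p pics; python3 - <<'E'
from workcell import *
import cv2,numpy as np
a=read_camera("scene");b=read_camera("top")
cv2.imwrite("pics/s.png",a[:,:,::-1]);cv2.imwrite("pics/t.png",b[:,:,::-1])
o=get_obs();print(o["clock"],o["eef_pos"],o["tool_rot"],o["force"],o["finger_gap"])
for n in("scene","top"):
  c=get_calibration(n);print(c["fx"],c["cx"],c["cy"],np.round(c["camera_from_world"],3).tolist())
E
```

```text
0.1 [ 0.27198853 -0.53425402  0.30312171] [-3.05331062e+00 -7.32375246e-01  3.24178108e-04] [ 0.49164932 -0.40859158  0.28529832] 0.085008667642112
391.0736609020777 283.38131436811824 208.85406377607742 [[0.784, 0.62, -0.023, -0.451], [0.399, -0.532, -0.747, -0.097], [-0.475, 0.577, -0.665, 1.641], [0.0, 0.0, 0.0, 1.0]]
527.546516323467 281.89137398735045 210.3523775140264 [[0.0, -1.0, -0.003, 0.057], [-0.998, -0.0, -0.062, 0.57], [0.062, 0.003, -0.998, 1.799], [0.0, 0.0, 0.0, 1.0]]
```

View pics/s.png

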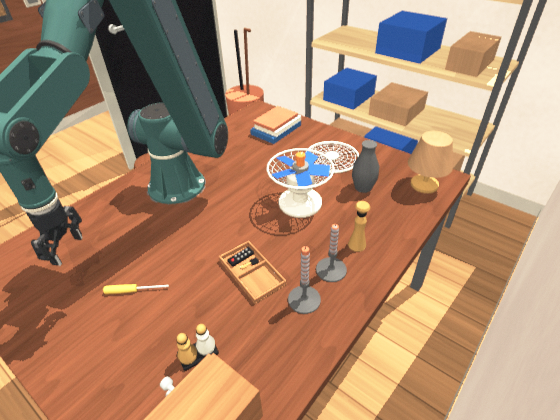

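View pics/t.png

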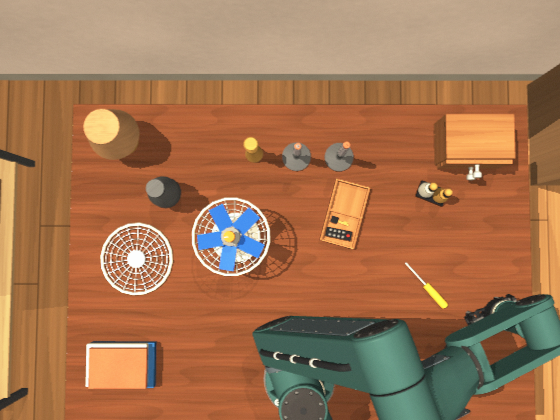

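The top view shows the fan at about (231,237) with the orange cap at (229,237). The tray is at about (345,213), and its empty bay is the upper half, near (351,198). Candlesticks stand just beyond the tray at (296,155) and (340,155).

```bash
cat >h.py <<'E'
import numpy as np,cv2
def ray(c,u,v):
    M=np.array(c["camera_from_world"]);R=M[:3,:3];o=-R.T@M[:3,3]
    d=R.T@np.array([(u-c["cx"])/c["fx"],(v-c["cy"])/c["fy"],1]);return o,d/np.linalg.norm(d)
def plane(c,u,v,z):
    o,d=ray(c,u,v);return o+d*(z-o[2])/d[2]
def proj(c,p):
    q=(np.array(c["camera_from_world"])@np.r_[p,1])[:3];return c["fx"]*q[0]/q[2]+c["cx"],c["fy"]*q[1]/q[2]+c["cy"]
def blobs(img,lo,hi,amin=10):
    m=cv2.inRange(cv2.cvtColor(img,cv2.COLOR_RGB2HSV),lo,hi)
    n,l,s,c=cv2.connectedComponentsWithStats(m)
    return [(s[i].tolist(),c[i].round(1).tolist()) for i in range(1,n) if s[i][4]>=amin],l
E
python3 - <<'E'
from h import *
from workcell import get_calibration
s=cv2.imread("pics/s.png")[:,:,::-1].copy();t=cv2.imread("pics/t.png")[:,:,::-1].copy()
cs=get_calibration("scene");ct=get_calibration("top")
bt,_=blobs(t[215:260,205:255].copy(),(8,120,120),(28,255,255),5);print("top",bt)
bs,_=blobs(s[140:185,280:325].copy(),(5,120,120),(25,255,255),5);print("scene",bs)
for z in(.2,.229):print(plane(ct,229.5,237,z),plane(cs,300,157,z))
# cage rim: white outline in top
m=cv2.inRange(cv2.cvtColor(t,cv2.COLOR_RGB2HSV),(0,0,190),(179,60,255));m[:, :185]=0;m[:,280:]=0;m[:190]=0;m[285:]=0
p=cv2.findNonZero(m);(x,y),r=cv2.minEnclosingCircle(p);print("rim",x,y,r,plane(ct,x,y,.172),r/527.5*1.63)
for uv in((339,179),(370,187),(355,249),(320,241)):print(uv,plane(ct,*uv,.025))
big=cv2.resize(t[165:265,190:390],None,fx=4,fy=4,interpolation=cv2.INTER_CUBIC);cv2.imwrite("pics/tz.png",big[:,:,::-1])
E
```

```text
top [([1, 0, 5, 5, 18], [3.4, 1.9]), ([0, 4, 3, 7, 14], [0.6, 6.9]), ([6, 4, 3, 4, 6], [7.2, 5.7]), ([3, 8, 6, 5, 20], [5.4, 10.2]), ([1, 14, 6, 4, 15], [3.4, 15.3]), ([19, 16, 11, 11, 96], [24.2, 21.2]), ([3, 33, 6, 5, 17], [5.9, 34.8]), ([0, 34, 10, 11, 42], [3.4, 40.1]), ([8, 38, 5, 5, 17], [9.8, 39.6])]
scene [([0, 0, 45, 12, 303], [16.3, 3.6]), ([12, 11, 13, 16, 150], [18.9, 17.9]), ([5, 12, 5, 4, 15], [7.2, 13.6]), ([0, 22, 2, 5, 7], [0.3, 24.1]), ([5, 25, 4, 4, 10], [6.5, 26.3]), ([1, 27, 4, 3, 9], [2.7, 28.1])]
[0.47644894 0.2183502  0.2       ] [0.46659441 0.24150445 0.2       ]
[0.47611857 0.21539371 0.229     ] [0.49191094 0.20701208 0.229     ]
rim 230.2865753173828 236.42823791503906 39.41975402832031 [0.47856262 0.21874481 0.172     ] 0.12180890818229782
(339, 179) [ 0.67789535 -0.13940357  0.025     ]
(370, 187) [ 0.6502449  -0.24574898  0.025     ]
(355, 249) [ 0.43767669 -0.19246298  0.025     ]
(320, 241) [ 0.4648911  -0.07316014  0.025     ]
```

View pics/tz.png

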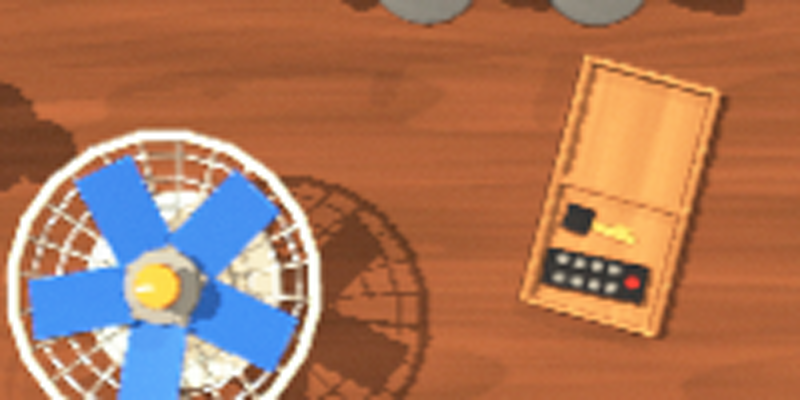

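The tray corners are clear in the crop at (587,56), (720,93), (657,337) and (522,302), the cap top is at (157,286), and the empty bay is the upper one. I'll lift first, pre-turning the wrist so that plenty of clockwise range remains.

```bash
python3 -m creep '[{"dp":[0,0,-12],"yaw":-8.5},{"dp":[0,0,-12],"yaw":-8.5},{"dp":[0,0,-12],"yaw":-8.5},{"dp":[0,0,-12],"yaw":-8.5},{"dp":[0,0,-12],"yaw":-8.5},{"dp":[0,0,-12],"yaw":-8.5},{"dp":[0,0,-12],"yaw":-8.5},{"dp":[0,0,-12],"yaw":-8.5},{"dp":[0,0,-12],"yaw":-8.5},{"dp":[0,0,-12],"yaw":-8.5}]' -
cat >>h.py <<'E'
from scipy.spatial.transform import Rotation
def togo(o,target):
    "mm to go along tool axes from the measured pose to a world TCP target"
    return (Rotation.from_rotvec(o["tool_rot"]).inv().apply(np.array(target)-o["eef_pos"])*1000).round(2)
def show(o):
    R=Rotation.from_rotvec(o["tool_rot"]).as_matrix()
    print("t",round(o["clock"],2),"tcp",np.round(o["eef_pos"],4),"z",R[:,2].round(3),"x",R[:,0].round(3),"j",np.round(o["joints"],2),"F",np.round(o["force"],2),"M",np.round(o["moment"],2),"gap",round(o["finger_gap"],4),o["finger_force"])
E
python3 - <<'E'
from h import *; from workcell import *
ct=get_calibration("top");print("bay",plane(ct,348.9,199,.02),"tray",plane(ct,345,213.9,.025))
o=get_obs();show(o);print(togo(o,[.478,.217,.42]))
E
```

```text
clock: 1.1
eef_pos: [0.272, -0.5344, 0.4238]
tool_rot: [-1.749, -2.609, -0.001]
force: [0.2, -0.1, 0.6]
finger_gap: 0.0851
finger_force: 0.0
bay [ 0.60927409 -0.17356218  0.02      ] tray [ 0.55762944 -0.15919464  0.025     ]
t 1.1 tcp [ 0.272  -0.5344  0.4238] z [-0.     0.001 -1.   ] x [-0.38   0.925  0.001] j [-1.22  0.28  1.33 -0.    1.53 -1.6 ] F [ 0.18 -0.13  0.59] M [ 0.03 -0.01 -0.  ] gap 0.0851 0.0
[616.86 475.96   4.61]
```

```bash
r='' ; python3 -m creep '[{"dp":[31,24,0],"yaw":0},{"dp":[31,24,0],"yaw":0},{"dp":[31,24,0],"yaw":0},{"dp":[31,24,0],"yaw":0},{"dp":[31,24,0],"yaw":0},{"dp":[31,24,0],"yaw":0},{"dp":[31,24,0],"yaw":0},{"dp":[31,24,0],"yaw":0},{"dp":[31,24,0],"yaw":0},{"dp":[31,24,0],"yaw":0}]' -
python3 -m creep '[{"dp":[31,24,0],"yaw":0},{"dp":[31,24,0],"yaw":0},{"dp":[31,24,0],"yaw":0},{"dp":[31,24,0],"yaw":0},{"dp":[31,24,0],"yaw":0},{"dp":[31,24,0],"yaw":0},{"dp":[31,24,0],"yaw":0},{"dp":[31,24,0],"yaw":0},{"dp":[31,24,0],"yaw":0},{"dp":[31,20,0],"yaw":0}]' -
python3 -m creep '[{"dp":[0,0,0],"yaw":-8.5},{"dp":[0,0,0],"yaw":-8.5},{"dp":[0,0,0],"yaw":-8.5},{"dp":[0,0,0],"yaw":-8.5},{"dp":[0,0,0],"yaw":-8.5},{"dp":[0,0,0],"yaw":-8.5},{"dp":[0,0,0],"yaw":-8.5},{"dp":[0,0,0],"yaw":-8.5},{"dp":[0,0,0],"yaw":-8.5},{"dp":[0,0,0],"yaw":-8.5}]' -
python3 - <<'E'
from h import *; from workcell import *
o=get_obs();show(o);c=get_calibration("wrist")
w=read_camera("wrist");cv2.imwrite("pics/w1.png",w[:,:,::-1]);print(togo(o,[.478,.217,.38]),proj(c,[.478,.217,.229]),np.linalg.inv(c["camera_from_world"])[:3,3])
b,_=blobs(w,(5,120,120),(25,255,255),60)
for x in b:print(x,plane(c,*x[1],.229))
E
```

```text
clock: 2.1
eef_pos: [0.3786, -0.1558, 0.4237]
tool_rot: [-1.758, -2.603, -0.0]
force: [0.5, -0.0, -1.0]
finger_gap: 0.0854
finger_force: 0.0
clock: 3.1
eef_pos: [0.4817, 0.2201, 0.4235]
tool_rot: [-1.757, -2.604, 0.001]
force: [-0.3, 0.1, -0.0]
finger_gap: 0.0853
finger_force: 0.0
clock: 4.1
eef_pos: [0.4813, 0.2183, 0.4235]
tool_rot: [0.473, -3.105, 0.0]
force: [-1.3, 1.2, -0.8]
finger_gap: 0.0852
finger_force: 0.0
t 4.1 tcp [0.4813 0.2183 0.4235] z [-0.001 -0.    -1.   ] x [-0.955 -0.298  0.001] j [ 0.29  0.17  1.48  0.    1.49 -1.58] F [-1.27  1.24 -0.8 ] M [-0.   -0.03 -0.  ] gap 0.0852 0.0
[ 3.47 -0.24 43.47] (np.float64(276.6319140706492), np.float64(198.92808094058228)) [0.41283251 0.19683864 0.49341643]
([89, 0, 471, 345, 50525], [399.2, 105.8]) [0.37719042 0.28653253 0.229     ]
([177, 47, 83, 38, 1321], [211.6, 61.5]) [0.38996537 0.13795169 0.229     ]
([0, 49, 374, 327, 39586], [144.1, 224.1]) [0.53399205 0.11341055 0.229     ]
([268, 68, 16, 11, 72], [276.2, 72.5]) [0.38278009 0.18701044 0.229     ]
([295, 68, 27, 15, 198], [307.2, 75.0]) [0.37740961 0.21022431 0.229     
[... 3048 characters left out ...]
 0.229     ]
([200, 252, 22, 16, 168], [211.8, 258.6]) [0.54832267 0.17774658 0.229     ]
([250, 252, 19, 19, 258], [259.5, 260.9]) [0.5377214  0.21939884 0.229     ]
([221, 261, 22, 20, 241], [231.9, 270.2]) [0.55407605 0.19802367 0.229     ]
([0, 266, 92, 80, 3492], [41.2, 303.6]) [0.6409277  0.03573556 0.229     ]
([320, 267, 9, 12, 69], [323.7, 272.2]) [0.5311158  0.27851064 0.229     ]
([245, 271, 22, 16, 245], [255.8, 278.3]) [0.55547818 0.221097   0.229     ]
([271, 275, 21, 13, 185], [280.1, 282.3]) [0.55275481 0.24361885 0.229     ]
([297, 279, 21, 8, 110], [304.8, 281.5]) [0.54520892 0.26508227 0.229     ]
([442, 391, 49, 29, 936], [465.6, 408.2]) [0.63558601 0.47389496 0.229     ]
```

View pics/w1.png

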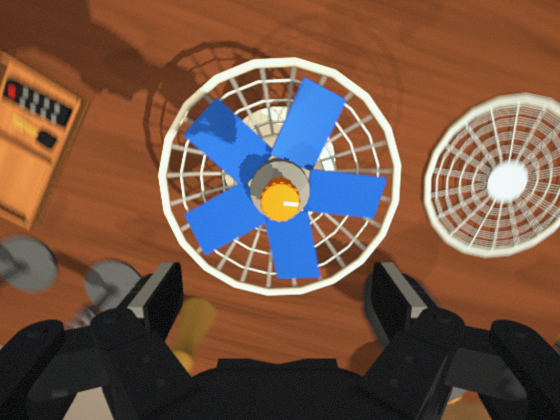

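The wrist view shows the cap-top disc at about (280,200), about 41 px wide, with the white mark at (290,203) pointing right, which is about world +y. That puts the cap near (0.478, 0.2195). I'll turn the wrist further, lower a little, and look again from another yaw.

```bash
python3 -m creep '[{"dp":[2.8,2.1,0],"yaw":0},{"dp":[0,0,8],"yaw":-8.2},{"dp":[0,0,8],"yaw":-8.2},{"dp":[0,0,8],"yaw":-8.2},{"dp":[0,0,8],"yaw":-8.2},{"dp":[0,0,8],"yaw":-8.2},{"dp":[0,0,8],"yaw":-8.2},{"dp":[0,0,8],"yaw":-8.2},{"dp":[0,0,8],"yaw":-8.2},{"dp":[0,0,8],"yaw":-8.2}]' -
python3 - <<'E'
from h import *; from workcell import *
o=get_obs();show(o);c=get_calibration("wrist")
w=read_camera("wrist");u,v=map(int,proj(c,[.478,.2195,.229]));print(u,v)
a,b=max(v-60,0),max(u-80,0)
crop=w[a:a+120,b:b+160].copy()
bl,_=blobs(crop,(8,160,140),(25,255,255),200)
for x in bl:print(x,b,a)
cv2.imwrite("pics/w2.png",cv2.resize(crop,None,fx=4,fy=4,interpolation=cv2.INTER_CUBIC)[:,:,::-1])
E
```

```text
clock: 5.15
eef_pos: [0.4779, 0.2196, 0.3515]
tool_rot: [2.238, -2.204, -0.001]
force: [0.3, 0.4, 0.9]
finger_gap: 0.0855
finger_force: 0.0
t 5.15 tcp [0.4779 0.2196 0.3515] z [-0.  0. -1.] x [ 0.015 -1.    -0.   ] j [ 0.3   0.21  1.6   0.    1.33 -2.86] F [0.31 0.43 0.92] M [ 0.01  0.   -0.03] gap 0.0855 0.0
275 231
([51, 25, 53, 60, 2171], [77.6, 55.6]) 195 171
([143, 83, 17, 28, 250], [151.8, 96.7]) 195 171
([122, 100, 24, 20, 296], [132.8, 111.6]) 195 171
```

View pics/w2.png

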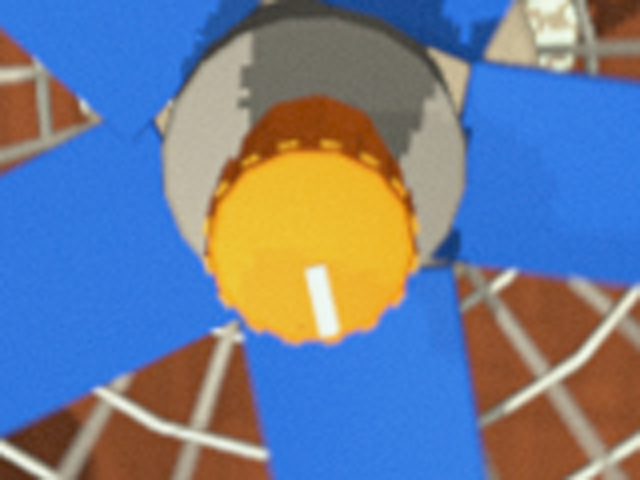

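The zoomed view shows the top disc centred at crop (311,245) and the hub disc at (314,~150), with the mark pointing down. The cap is about 1.5 mm from the tool line. I'll descend to straddle it and centre it by the image of the fingers.

```bash
python3 -m creep '[{"dp":[-0.4,-1.2,10],"yaw":0},{"dp":[0,0,10],"yaw":0},{"dp":[0,0,10],"yaw":0},{"dp":[0,0,10],"yaw":0},{"dp":[0,0,10],"yaw":0},{"dp":[0,0,10],"yaw":0},{"dp":[0,0,8],"yaw":0},{"dp":[0,0,6],"yaw":0},{"dp":[0,0,3],"yaw":0},{"dp":[0,0,0],"yaw":0}]' 50
python3 - <<'E'
from h import *; from workcell import *
o=get_obs();show(o);c=get_calibration("wrist")
w=read_camera("wrist");cv2.imwrite("pics/w3.png",w[:,:,::-1])
R=Rotation.from_rotvec(o["tool_rot"]).as_matrix()
for d in(.045,.054,.065,.073):
  print(d,[np.round(proj(c,o["eef_pos"]+R@[0,s,d]),1).tolist() for s in(-.025,0,.025)])
print(proj(c,[.479,.22,.229]))
E
```

```text
clock: 6.2
eef_pos: [0.4794, 0.2199, 0.2746]
tool_rot: [2.236, -2.206, -0.001]
force: [-0.3, 0.2, 0.3]
finger_gap: 0.0498
finger_force: 0.0
t 6.2 tcp [0.4794 0.2199 0.2746] z [-0.001 -0.    -1.   ] x [ 0.013 -1.     0.   ] j [ 0.3   0.29  1.7   0.    1.15 -2.86] F [-0.28  0.21  0.29] M [-0.04 -0.01  0.01] gap 0.0498 0.0
0.045 [[214.4, 298.4], [275.8, 298.4], [337.2, 298.4]]
0.054 [[218.3, 287.1], [275.9, 287.0], [333.5, 287.0]]
0.065 [[222.4, 274.9], [275.9, 274.9], [329.5, 274.9]]
0.073 [[225.0, 267.1], [276.0, 267.1], [326.9, 267.1]]
(np.float64(276.65316060438596), np.float64(297.7616084268095))
```

View pics/w3.png

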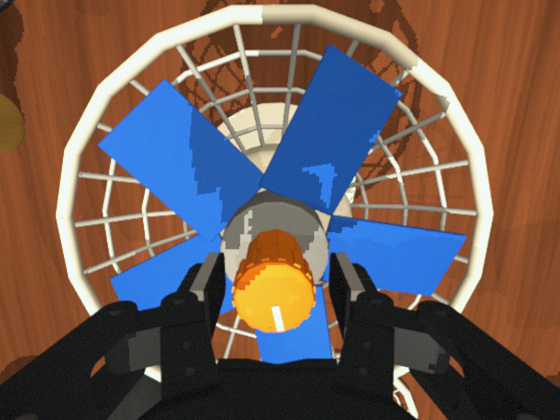

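The cap spans columns 232–316 (centre 274), and the pads' inner edges at 225 and 328 have their middle at about 276.5. I'll shift tool y by -0.8 mm and close to just around the cap first.

```bash
python3 -m creep '[{"dp":[0,-0.8,0],"yaw":0},{"dp":[0,0,0],"yaw":0},{"dp":[0,0,0],"yaw":0},{"dp":[0,0,0],"yaw":0},{"dp":[0,0,0],"yaw":0},{"dp":[0,0,0],"yaw":0},{"dp":[0,0,0],"yaw":0},{"dp":[0,0,0],"yaw":0},{"dp":[0,0,0],"yaw":0},{"dp":[0,0,0],"yaw":0}]' 35.5
python3 - <<'E'
from h import *; from workcell import *
show(get_obs())
E
python3 -m creep '[{"dp":[0,0,0],"yaw":0},{"dp":[0,0,0],"yaw":0},{"dp":[0,0,0],"yaw":0},{"dp":[0,0,0],"yaw":0},{"dp":[0,0,0],"yaw":0},{"dp":[0,0,0],"yaw":0},{"dp":[0,0,0],"yaw":0},{"dp":[0,0,0],"yaw":0},{"dp":[0,0,0],"yaw":0},{"dp":[0,0,0],"yaw":0}]' 33
python3 - <<'E'
from h import *; from workcell import *
show(get_obs())
E
```

```text
clock: 7.25
eef_pos: [0.4803, 0.22, 0.2749]
tool_rot: [-2.236, 2.206, 0.0]
force: [0.7, -0.0, -0.1]
finger_gap: 0.0352
finger_force: 0.0
t 7.25 tcp [0.4803 0.22   0.2749] z [-0.  0. -1.] x [ 0.014 -1.    -0.   ] j [ 0.3   0.29  1.7   0.    1.16 -2.86] F [ 0.75 -0.03 -0.09] M [0.04 0.05 0.02] gap 0.0352 0.0
clock: 8.25
eef_pos: [0.4803, 0.22, 0.275]
tool_rot: [-2.236, 2.206, 0.0]
force: [-0.5, -0.1, 2.7]
finger_gap: 0.0333
finger_force: 17.1
t 8.25 tcp [0.4803 0.22   0.275 ] z [ 0.  0. -1.] x [ 0.014 -1.    -0.   ] j [ 0.3   0.29  1.7   0.    1.16 -2.86] F [-0.45 -0.11  2.68] M [ 0.01  0.17 -0.01] gap 0.0333 17.09008365869522
```

Gripped, with side forces near zero and the tool pushed up about 2.7 N. Now a small turn, rising as it goes.

```bash
python3 -m creep '[{"dp":[0,0,-0.1],"yaw":1},{"dp":[0,0,-0.1],"yaw":1},{"dp":[0,0,-0.1],"yaw":1},{"dp":[0,0,-0.1],"yaw":1},{"dp":[0,0,-0.1],"yaw":1},{"dp":[0,0,-0.1],"yaw":1},{"dp":[0,0,-0.1],"yaw":1},{"dp":[0,0,-0.1],"yaw":1},{"dp":[0,0,-0.1],"yaw":1},{"dp":[0,0,-0.1],"yaw":1}]' -
python3 - <<'E'
from h import *; from workcell import *
show(get_obs())
E
```

```text
clock: 9.25
eef_pos: [0.4803, 0.22, 0.276]
tool_rot: [-2.034, 2.394, 0.0]
force: [0.1, -0.4, -0.4]
finger_gap: 0.0333
finger_force: 17.0
t 9.25 tcp [0.4803 0.22   0.276 ] z [ 0.  0. -1.] x [-0.162 -0.987 -0.   ] j [ 0.3   0.28  1.7   0.    1.16 -2.68] F [ 0.13 -0.42 -0.43] M [ 0.05  0.03 -0.05] gap 0.0333 17.013309001922607
```

```bash
python3 -m creep '[{"dp":[0,0,-0.12],"yaw":1.5},{"dp":[0,0,-0.12],"yaw":1.5},{"dp":[0,0,-0.12],"yaw":1.5},{"dp":[0,0,-0.12],"yaw":1.5},{"dp":[0,0,-0.12],"yaw":1.5},{"dp":[0,0,-0.12],"yaw":1.5},{"dp":[0,0,-0.12],"yaw":1.5},{"dp":[0,0,-0.12],"yaw":1.5},{"dp":[0,0,-0.12],"yaw":1.5},{"dp":[0,0,-0.12],"yaw":1.5}]' -
python3 - <<'E'
from h import *; from workcell import *
show(get_obs())
E
```

```text
clock: 10.25
eef_pos: [0.4803, 0.22, 0.2771]
tool_rot: [1.703, -2.64, -0.0]
force: [0.6, 0.7, -0.3]
finger_gap: 0.0335
finger_force: 17.0
t 10.25 tcp [0.4803 0.22   0.2771] z [-0.  0. -1.] x [-0.412 -0.911 -0.   ] j [ 0.3   0.28  1.7   0.    1.16 -2.42] F [ 0.57  0.7  -0.34] M [0.   0.   0.04] gap 0.0335 17.01185703277588
```

```bash
python3 -m creep '[{"dp":[0,0,-0.12],"yaw":1.5},{"dp":[0,0,-0.12],"yaw":1.5},{"dp":[0,0,-0.12],"yaw":1.5},{"dp":[0,0,-0.12],"yaw":1.5},{"dp":[0,0,-0.12],"yaw":1.5},{"dp":[0,0,-0.12],"yaw":1.5},{"dp":[0,0,-0.12],"yaw":1.5},{"dp":[0,0,-0.12],"yaw":1.5},{"dp":[0,0,-0.12],"yaw":1.5},{"dp":[0,0,-0.12],"yaw":1.5}]' -
python3 - <<'E'
from h import *; from workcell import *
show(get_obs())
E
```

```text
clock: 11.25
eef_pos: [0.4803, 0.22, 0.2783]
tool_rot: [-1.344, 2.84, 0.0]
force: [-0.6, 0.6, -0.4]
finger_gap: 0.0336
finger_force: 17.0
t 11.25 tcp [0.4803 0.22   0.2783] z [-0.  0. -1.] x [-0.634 -0.773 -0.   ] j [ 0.3   0.28  1.7   0.    1.16 -2.16] F [-0.59  0.63 -0.39] M [ 0.07 -0.03  0.01] gap 0.0336 17.011719346046448
```

```bash
cat >>h.py <<'E'
def mark():
    from workcell import read_camera
    w=read_camera("wrist");r=w[255:345,230:325].copy()
    b,_=blobs(r,(0,0,190),(179,90,255),15);return [(np.array(x[1])+[230,255],x[0][4]) for x in b]
E
python3 -m creep '[{"dp":[0,0,-0.16],"yaw":2},{"dp":[0,0,-0.16],"yaw":2},{"dp":[0,0,-0.16],"yaw":2},{"dp":[0,0,-0.16],"yaw":2},{"dp":[0,0,-0.16],"yaw":2},{"dp":[0,0,-0.16],"yaw":2},{"dp":[0,0,-0.16],"yaw":2},{"dp":[0,0,-0.16],"yaw":2},{"dp":[0,0,-0.16],"yaw":2},{"dp":[0,0,-0.16],"yaw":2}]' -
python3 - <<'E'
from h import *; from workcell import *
show(get_obs());print(mark())
E
```

```text
clock: 12.25
eef_pos: [0.4802, 0.2199, 0.2799]
tool_rot: [0.83, -3.03, -0.0]
force: [-0.1, 0.9, -1.1]
finger_gap: 0.0332
finger_force: 17.0
t 12.25 tcp [0.4802 0.2199 0.2799] z [-0. -0. -1.] x [-0.86  -0.509  0.   ] j [ 0.3   0.28  1.69  0.    1.17 -1.81] F [-0.12  0.9  -1.06] M [-0.06  0.   -0.03] gap 0.0332 17.005867660045624
[(array([280.9, 317.3]), 199), (array([313.9, 327.3]), 17)]
```

The mark stays fixed between the fingers at (281,317), so the cap is turning and climbing with the gripper. I'll continue slightly more gently.

```bash
python3 -m creep '[{"dp":[0,0,-0.14],"yaw":2},{"dp":[0,0,-0.14],"yaw":2},{"dp":[0,0,-0.14],"yaw":2},{"dp":[0,0,-0.14],"yaw":2},{"dp":[0,0,-0.14],"yaw":2},{"dp":[0,0,-0.14],"yaw":2},{"dp":[0,0,-0.14],"yaw":2},{"dp":[0,0,-0.14],"yaw":2},{"dp":[0,0,-0.14],"yaw":2},{"dp":[0,0,-0.14],"yaw":2}]' -
python3 - <<'E'
from h import *; from workcell import *
show(get_obs());print(mark())
E
```

```text
clock: 13.3
eef_pos: [0.4801, 0.2199, 0.2811]
tool_rot: [0.292, -3.127, 0.0]
force: [-0.2, 0.5, -1.6]
finger_gap: 0.0333
finger_force: 17.0
t 13.3 tcp [0.4801 0.2199 0.2811] z [-0.001 -0.    -1.   ] x [-0.983 -0.185  0.001] j [ 0.3   0.28  1.69  0.    1.17 -1.46] F [-0.25  0.53 -1.61] M [-0.06  0.07 -0.03] gap 0.0333 17.004041969776154
[(array([281., 318.]), 184), (array([249.4, 329.9]), 140)]
```

```bash
python3 -m creep '[{"dp":[0,0,-0.08],"yaw":2},{"dp":[0,0,-0.1],"yaw":2},{"dp":[0,0,-0.1],"yaw":2},{"dp":[0,0,-0.1],"yaw":2},{"dp":[0,0,-0.1],"yaw":2},{"dp":[0,0,-0.1],"yaw":2},{"dp":[0,0,-0.1],"yaw":2},{"dp":[0,0,-0.1],"yaw":2},{"dp":[0,0,-0.1],"yaw":2},{"dp":[0,0,-0.1],"yaw":2}]' -
python3 - <<'E'
from h import *; from workcell import *
show(get_obs())
E
```

```text
clock: 14.35
eef_pos: [0.4801, 0.22, 0.2822]
tool_rot: [-0.254, -3.131, -0.0]
force: [-0.1, 0.5, -0.8]
finger_gap: 0.0334
finger_force: 17.0
t 14.35 tcp [0.4801 0.22   0.2822] z [-0.001  0.    -1.   ] x [-0.987  0.161  0.001] j [ 0.3   0.28  1.69  0.    1.17 -1.11] F [-0.12  0.5  -0.78] M [ 0.06  0.06 -0.05] gap 0.0334 17.028549313545227
```

```bash
python3 -m creep '[{"dp":[0,0,-0.13],"yaw":2},{"dp":[0,0,-0.13],"yaw":2},{"dp":[0,0,-0.13],"yaw":2},{"dp":[0,0,-0.13],"yaw":2},{"dp":[0,0,-0.13],"yaw":2},{"dp":[0,0,-0.13],"yaw":2},{"dp":[0,0,-0.13],"yaw":2},{"dp":[0,0,-0.13],"yaw":2},{"dp":[0,0,-0.13],"yaw":2},{"dp":[0,0,-0.13],"yaw":2}]' -
python3 - <<'E'
from h import *; from workcell import *
show(get_obs())
E
```

```text
clock: 15.35
eef_pos: [0.48, 0.2202, 0.2835]
tool_rot: [-0.794, -3.039, -0.001]
force: [-0.4, 0.3, -1.0]
finger_gap: 0.0332
finger_force: 17.0
t 15.35 tcp [0.48   0.2202 0.2835] z [-0.001  0.001 -1.   ] x [-0.872  0.489  0.001] j [ 0.3   0.28  1.69  0.    1.18 -0.76] F [-0.43  0.29 -0.96] M [ 0.17  0.05 -0.01] gap 0.0332 17.033044695854187
```

```bash
python3 -m creep '[{"dp":[0,0,-0.16],"yaw":2.5},{"dp":[0,0,-0.16],"yaw":2.5},{"dp":[0,0,-0.16],"yaw":2.5},{"dp":[0,0,-0.16],"yaw":2.5},{"dp":[0,0,-0.16],"yaw":2.5},{"dp":[0,0,-0.16],"yaw":2.5},{"dp":[0,0,-0.16],"yaw":2.5},{"dp":[0,0,-0.16],"yaw":2.5},{"dp":[0,0,-0.16],"yaw":2.5},{"dp":[0,0,-0.16],"yaw":2.5}]' -
python3 - <<'E'
from h import *; from workcell import *
show(get_obs());print(mark())
E
```

```text
clock: 16.35
eef_pos: [0.4801, 0.2203, 0.2851]
tool_rot: [-1.433, -2.795, -0.001]
force: [0.4, 1.3, -0.8]
finger_gap: 0.0335
finger_force: 17.0
t 16.35 tcp [0.4801 0.2203 0.2851] z [-0.     0.001 -1.   ] x [-0.584  0.812  0.001] j [ 0.3   0.28  1.69  0.    1.18 -0.32] F [ 0.36  1.3  -0.77] M [0.29 0.07 0.02] gap 0.0335 17.01519012451172
[(array([280.7, 317.2]), 159), (array([244.4, 321.9]), 45), (array([254.7, 338.1]), 38)]
```

The sideways moment is growing (Mx 0.29). I'll ease the tool 0.5 mm toward +y and continue the turn gently.

```bash
python3 -m creep '[{"dp":[0.2,0.15,0],"yaw":0},{"dp":[0.2,0.15,0],"yaw":0},{"dp":[0,0,-0.13],"yaw":2},{"dp":[0,0,-0.13],"yaw":2},{"dp":[0,0,-0.13],"yaw":2},{"dp":[0,0,-0.13],"yaw":2},{"dp":[0,0,-0.13],"yaw":2},{"dp":[0,0,0],"yaw":0},{"dp":[0,0,0],"yaw":0},{"dp":[0,0,0],"yaw":0}]' -
python3 - <<'E'
from h import *; from workcell import *
show(get_obs())
E
```

```text
clock: 17.4
eef_pos: [0.4803, 0.2205, 0.2858]
tool_rot: [-1.669, -2.662, -0.0]
force: [-0.2, 1.9, -0.7]
finger_gap: 0.0335
finger_force: 17.0
t 17.4 tcp [0.4803 0.2205 0.2858] z [-0.  0. -1.] x [-0.436  0.9    0.   ] j [ 0.3   0.27  1.69  0.    1.18 -0.15] F [-0.16  1.86 -0.68] M [0.18 0.04 0.03] gap 0.0335 17.017605006694794
```

```bash
python3 -m creep '[{"dp":[0.2,0.1,0],"yaw":0},{"dp":[0.25,0.12,0],"yaw":0},{"dp":[0,0,-0.13],"yaw":2},{"dp":[0,0,-0.13],"yaw":2},{"dp":[0,0,-0.13],"yaw":2},{"dp":[0,0,-0.13],"yaw":2},{"dp":[0,0,-0.13],"yaw":2},{"dp":[0,0,-0.13],"yaw":2},{"dp":[0,0,-0.3],"yaw":0},{"dp":[0,0,-0.2],"yaw":0}]' -
python3 - <<'E'
from h import *; from workcell import *
show(get_obs())
E
```

```text
clock: 18.4
eef_pos: [0.4804, 0.2209, 0.2871]
tool_rot: [1.938, 2.473, 0.0]
force: [0.7, 0.6, -1.5]
finger_gap: 0.0331
finger_force: 17.0
t 18.4 tcp [0.4804 0.2209 0.2871] z [ 0. -0. -1.] x [-0.239  0.971 -0.   ] j [ 0.3   0.27  1.68 -0.    1.18  0.06] F [ 0.74  0.58 -1.49] M [-0.01 -0.11 -0.02] gap 0.0331 17.033102810382843
```

```bash
python3 -m creep '[{"dp":[0,0,-0.13],"yaw":2.5},{"dp":[0,0,-0.13],"yaw":2.5},{"dp":[0,0,-0.13],"yaw":2.5},{"dp":[0,0,-0.13],"yaw":2.5},{"dp":[0,0,-0.16],"yaw":2.5},{"dp":[0,0,-0.16],"yaw":2.5},{"dp":[0,0,-0.16],"yaw":2.5},{"dp":[0,0,-0.16],"yaw":2.5},{"dp":[0,0,-0.16],"yaw":2.5},{"dp":[0,0,-0.16],"yaw":2.5}]' -
python3 - <<'E'
from h import *; from workcell import *
show(get_obs());print(mark())
E
```

```text
clock: 19.4
eef_pos: [0.4804, 0.221, 0.2888]
tool_rot: [2.429, 1.992, 0.0]
force: [0.2, 0.8, -0.2]
finger_gap: 0.0334
finger_force: 17.1
t 19.4 tcp [0.4804 0.221  0.2888] z [ 0.  0. -1.] x [0.196 0.981 0.   ] j [0.3  0.27 1.68 0.   1.19 0.5 ] F [ 0.24  0.78 -0.16] M [-0.02  0.02  0.03] gap 0.0334 17.071435153484344
[(array([280.8, 316.8]), 182)]
```

```bash
python3 -m creep '[{"dp":[0,0,-0.21],"yaw":3},{"dp":[0,0,-0.21],"yaw":3},{"dp":[0,0,-0.21],"yaw":3},{"dp":[0,0,-0.21],"yaw":3},{"dp":[0,0,-0.21],"yaw":3},{"dp":[0,0,-0.21],"yaw":3},{"dp":[0,0,-0.21],"yaw":3},{"dp":[0,0,-0.21],"yaw":3},{"dp":[0,0,-0.4],"yaw":0},{"dp":[0,0,-0.2],"yaw":0}]' -
python3 - <<'E'
from h import *; from workcell import *
show(get_obs());print(mark())
E
```

```text
clock: 20.45
eef_pos: [0.4804, 0.221, 0.291]
tool_rot: [2.788, 1.448, 0.0]
force: [0.9, 0.4, -0.7]
finger_gap: 0.0334
finger_force: 17.1
t 20.45 tcp [0.4804 0.221  0.291 ] z [ 0.  0. -1.] x [0.575 0.818 0.   ] j [0.3  0.27 1.68 0.   1.19 0.91] F [ 0.93  0.43 -0.66] M [ 0.03 -0.06 -0.02] gap 0.0334 17.087387144565582
[(array([280.8, 316.5]), 178)]
```

```bash
python3 -m creep '[{"dp":[0,0,-0.1],"yaw":0},{"dp":[0,0,-0.1],"yaw":0},{"dp":[0,0,-0.1],"yaw":0},{"dp":[0,0,-0.1],"yaw":0},{"dp":[0,0,-0.1],"yaw":0},{"dp":[0,0,0],"yaw":0},{"dp":[0,0,0],"yaw":0},{"dp":[0,0,0],"yaw":0},{"dp":[0,0,0],"yaw":0},{"dp":[0,0,0],"yaw":0}]' -
python3 - <<'E'
from h import *; from workcell import *
show(get_obs())
E
```

```text
clock: 21.5
eef_pos: [0.4803, 0.221, 0.2914]
tool_rot: [-2.789, -1.445, 0.0]
force: [0.2, 0.8, -0.4]
finger_gap: 0.0332
finger_force: 17.1
t 21.5 tcp [0.4803 0.221  0.2914] z [-0.  0. -1.] x [0.577 0.817 0.   ] j [0.3  0.27 1.68 0.   1.19 0.92] F [ 0.21  0.79 -0.44] M [ 0.05 -0.1   0.07] gap 0.0332 17.088507413864136
```

```bash
python3 -m creep '[{"dp":[0,0,-0.1],"yaw":0},{"dp":[0,0,-0.1],"yaw":0},{"dp":[0,0,-0.1],"yaw":0},{"dp":[0,0,-0.1],"yaw":0},{"dp":[0,0,-0.1],"yaw":0},{"dp":[0,0,-0.1],"yaw":0},{"dp":[0,0,0],"yaw":0},{"dp":[0,0,0],"yaw":0},{"dp":[0,0,0],"yaw":0},{"dp":[0,0,0],"yaw":0}]' -
python3 - <<'E'
from h import *; from workcell import *
show(get_obs())
E
```

```text
clock: 22.5
eef_pos: [0.4803, 0.221, 0.292]
tool_rot: [-2.789, -1.445, 0.0]
force: [-0.2, 0.6, -0.4]
finger_gap: 0.0333
finger_force: 17.1
t 22.5 tcp [0.4803 0.221  0.292 ] z [-0.  0. -1.] x [0.577 0.817 0.   ] j [0.3  0.27 1.68 0.   1.19 0.92] F [-0.17  0.64 -0.37] M [-0.01  0.02 -0.02] gap 0.0333 17.089053690433502
```

```bash
python3 -m creep '[{"dp":[0,0,-0.2],"yaw":0},{"dp":[0,0,-0.2],"yaw":0},{"dp":[0,0,-0.2],"yaw":0},{"dp":[0,0,-0.2],"yaw":0},{"dp":[0,0,-0.2],"yaw":0},{"dp":[0,0,-0.2],"yaw":0},{"dp":[0,0,0],"yaw":0},{"dp":[0,0,0],"yaw":0},{"dp":[0,0,0],"yaw":0},{"dp":[0,0,0],"yaw":0}]' -
python3 - <<'E'
from h import *; from workcell import *
show(get_obs());print(mark())
E
```

```text
clock: 23.5
eef_pos: [0.4803, 0.221, 0.2932]
tool_rot: [-2.789, -1.445, -0.0]
force: [1.5, -1.0, -1.3]
finger_gap: 0.0335
finger_force: 17.1
t 23.5 tcp [0.4803 0.221  0.2932] z [-0.  0. -1.] x [0.577 0.817 0.   ] j [0.3  0.27 1.68 0.   1.2  0.92] F [ 1.47 -0.98 -1.3 ] M [ 0.    0.01 -0.  ] gap 0.0335 17.089130580425262
[(array([280.5, 315.9]), 167)]
```

```bash
python3 -m creep '[{"dp":[0,0,-0.3],"yaw":0},{"dp":[0,0,-0.3],"yaw":0},{"dp":[0,0,-0.3],"yaw":0},{"dp":[0,0,-0.3],"yaw":0},{"dp":[0,0,-0.3],"yaw":0},{"dp":[0,0,-0.3],"yaw":0},{"dp":[0,0,0],"yaw":0},{"dp":[0,0,0],"yaw":0},{"dp":[0,0,0],"yaw":0},{"dp":[0,0,0],"yaw":0}]' -
python3 - <<'E'
from h import *; from workcell import *
show(get_obs());print(mark())
E
```

```text
clock: 24.55
eef_pos: [0.4803, 0.221, 0.295]
tool_rot: [-2.789, -1.445, 0.0]
force: [0.7, 0.6, -0.3]
finger_gap: 0.0335
finger_force: 17.1
t 24.55 tcp [0.4803 0.221  0.295 ] z [-0.  0. -1.] x [0.577 0.817 0.   ] j [0.3  0.27 1.67 0.   1.2  0.92] F [ 0.7   0.61 -0.27] M [ 0.02 -0.    0.02] gap 0.0335 17.088041603565216
[(array([280.7, 316.2]), 173), (array([233.9, 343.3]), 21)]
```

It lifts off straight with no resistance. I'll lift clear and work out the way to the bay and the candle clearance.

```bash
python3 -m creep '[{"dp":[0,0,-0.5],"yaw":0},{"dp":[0,0,-1],"yaw":0},{"dp":[0,0,-1.5],"yaw":0},{"dp":[0,0,-2],"yaw":0},{"dp":[0,0,-3],"yaw":0},{"dp":[0,0,-5],"yaw":0},{"dp":[0,0,-8],"yaw":0},{"dp":[0,0,-12],"yaw":0},{"dp":[0,0,-15],"yaw":0},{"dp":[0,0,-12],"yaw":0}]' -
python3 - <<'E'
from h import *; from workcell import *
o=get_obs();show(o);print(mark())
c=get_calibration("top")
for p in((296,156),(340,157)):print(plane(c,*p,.01))
print(togo(o,[.609,-.174,.35]))
E
```

```text
clock: 25.6
eef_pos: [0.4806, 0.2211, 0.3568]
tool_rot: [2.789, 1.445, 0.002]
force: [0.7, -1.5, 0.8]
finger_gap: 0.0332
finger_force: 17.1
t 25.6 tcp [0.4806 0.2211 0.3568] z [ 0.001  0.001 -1.   ] x [0.577 0.817 0.001] j [0.3  0.21 1.59 0.   1.34 0.92] F [ 0.65 -1.48  0.77] M [ 0.02 -0.01  0.01] gap 0.0332 17.08697944879532
[(array([280.8, 316.9]), 184), (array([271.4, 329.1]), 385)]
[0.76020544 0.00808026 0.01      ]
[ 0.7566815  -0.14496059  0.01      ]
[-248.71  332.75    6.75]
```

```bash
python3 -m creep '[{"dp":[-13,17,0],"yaw":0},{"dp":[-27,36,0],"yaw":0},{"dp":[-29,39,0],"yaw":0},{"dp":[-30,40,0],"yaw":0},{"dp":[-30,40,0],"yaw":0},{"dp":[-30,40,0],"yaw":0},{"dp":[-30,40,0],"yaw":0},{"dp":[-29,39,0],"yaw":0},{"dp":[-20,28,0],"yaw":0},{"dp":[-10,14,0],"yaw":0}]' -
python3 - <<'E'
from h import *; from workcell import *
o=get_obs();show(o);c=get_calibration("wrist")
w=read_camera("wrist");cv2.imwrite("pics/w4.png",w[:,:,::-1]);print(togo(o,[.609,-.174,.2]),proj(c,[.609,-.174,.006]))
E
```

```text
clock: 26.65
eef_pos: [0.61, -0.177, 0.3549]
tool_rot: [2.79, 1.441, 0.0]
force: [0.0, 0.8, 0.1]
finger_gap: 0.0331
finger_force: 17.1
t 26.65 tcp [ 0.61   -0.177   0.3549] z [ 0.001 -0.001 -1.   ] x [ 0.579  0.815 -0.   ] j [-0.39  0.37  1.36 -0.    1.41  0.23] F [0.02 0.79 0.12] M [-0.03  0.03 -0.  ] gap 0.0331 17.111197113990784
[  1.91  -2.66 154.88] (np.float64(274.8241268570493), np.float64(169.66658833252518))
```

View pics/w4.png

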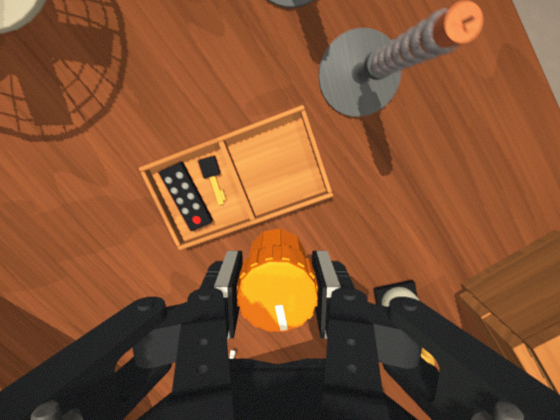

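The bay's inner corners are near (226,142), (300,113), (326,192) and (255,215), so its centre is about (277,166), within about 4 mm of the estimate. The cap is held upright. Next I'll correct the position and descend.

```bash
python3 -m creep '[{"dp":[2.5,-0.5,10],"yaw":0},{"dp":[2.5,-0.5,22],"yaw":0},{"dp":[0,0,28],"yaw":0},{"dp":[0,0,30],"yaw":0},{"dp":[0,0,30],"yaw":0},{"dp":[0,0,30],"yaw":0},{"dp":[0,0,28],"yaw":0},{"dp":[0,0,20],"yaw":0},{"dp":[0,0,12],"yaw":0},{"dp":[0,0,5],"yaw":0}]' -
python3 - <<'E'
from h import *; from workcell import *
o=get_obs();show(o)
w=read_camera("wrist");cv2.imwrite("pics/w5.png",w[:,:,::-1])
E
```

```text
clock: 27.7
eef_pos: [0.6103, -0.1671, 0.1387]
tool_rot: [-2.786, -1.446, 0.002]
force: [-0.4, 0.1, -0.8]
finger_gap: 0.0332
finger_force: 17.1
t 27.7 tcp [ 0.6103 -0.1671  0.1387] z [-0.002  0.001 -1.   ] x [ 0.576  0.818 -0.   ] j [-0.38  0.58  1.59  0.    0.97  0.24] F [-0.41  0.07 -0.78] M [ 0.05  0.01 -0.  ] gap 0.0332 17.112490832805634
```

View pics/w5.png

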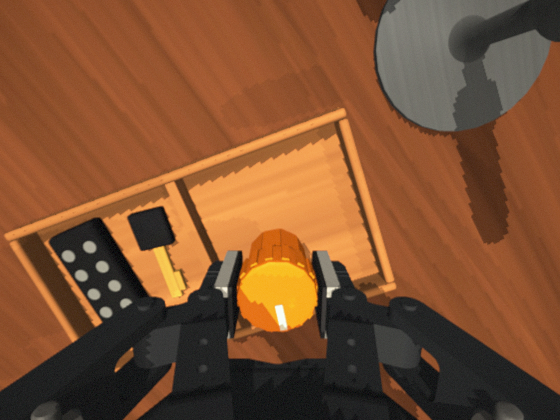

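The cap hangs above the bay. The rim's inner corners are near (188,186), (340,122), (385,283) and the hidden fourth at about (232,347). I'll check their centre against the tool.

```bash
python3 - <<'E'
from h import *; from workcell import *
o=get_obs();c=get_calibration("wrist")
P=[plane(c,*p,.025) for p in((188,186),(340,122),(385,283))];print(np.round(P,4),np.linalg.norm(P[0]-P[1]),np.linalg.norm(P[1]-P[2]))
m=(P[0]+P[2])/2;print(m,togo(o,[m[0],m[1],.1]))
E
```

```text
[[ 0.5856 -0.1118  0.025 ]
 [ 0.6775 -0.1324  0.025 ]
 [ 0.6482 -0.2335  0.025 ]] 0.09420121855512217 0.10529640284690858
[ 0.61691868 -0.172677    0.025     ] [-0.6   8.26 38.76]
```

```bash
python3 -m creep '[{"dp":[-1,3.5,0],"yaw":0},{"dp":[-0.5,3,0],"yaw":0},{"dp":[0,0,5],"yaw":0},{"dp":[0,0,7],"yaw":0},{"dp":[0,0,8],"yaw":0},{"dp":[0,0,7],"yaw":0},{"dp":[0,0,5],"yaw":0},{"dp":[0,0,3],"yaw":0},{"dp":[0,0,2],"yaw":0},{"dp":[0,0,0],"yaw":0}]' -
python3 - <<'E'
from h import *; from workcell import *
show(get_obs())
E
```

```text
clock: 28.75
eef_pos: [0.6157, -0.1739, 0.1027]
tool_rot: [-2.789, -1.445, 0.0]
force: [-0.6, 0.0, -0.6]
finger_gap: 0.0336
finger_force: 17.1
t 28.75 tcp [ 0.6157 -0.1739  0.1027] z [-0.  0. -1.] x [ 0.577  0.817 -0.   ] j [-0.38  0.64  1.6   0.    0.91  0.23] F [-0.56  0.   -0.55] M [-0.01 -0.   -0.05] gap 0.0336 17.11280196905136
```

```bash
python3 -m creep '[{"dp":[0,0,0.4],"yaw":0},{"dp":[0,0,0.4],"yaw":0},{"dp":[0,0,0.4],"yaw":0},{"dp":[0,0,0.4],"yaw":0},{"dp":[0,0,0.4],"yaw":0},{"dp":[0,0,0.4],"yaw":0},{"dp":[0,0,0.4],"yaw":0},{"dp":[0,0,0.2],"yaw":0},{"dp":[0,0,0],"yaw":0},{"dp":[0,0,0],"yaw":0}]' -
python3 - <<'E'
from h import *; from workcell import *
show(get_obs())
E
```

```text
clock: 29.75
eef_pos: [0.6158, -0.174, 0.0999]
tool_rot: [-2.789, -1.445, 0.0]
force: [0.3, -0.3, -0.6]
finger_gap: 0.0332
finger_force: 17.1
t 29.75 tcp [ 0.6158 -0.174   0.0999] z [-0.  0. -1.] x [0.577 0.817 0.   ] j [-0.38  0.64  1.6   0.    0.9   0.23] F [ 0.27 -0.25 -0.63] M [-0.01 -0.07  0.01] gap 0.0332 17.112926244735718
```

Not touching yet; I'll go on slowly.

```bash
python3 -m creep '[{"dp":[0,0,0.4],"yaw":0},{"dp":[0,0,0.4],"yaw":0},{"dp":[0,0,0.4],"yaw":0},{"dp":[0,0,0.4],"yaw":0},{"dp":[0,0,0.4],"yaw":0},{"dp":[0,0,0.4],"yaw":0},{"dp":[0,0,0.2],"yaw":0},{"dp":[0,0,0.2],"yaw":0},{"dp":[0,0,0],"yaw":0},{"dp":[0,0,0],"yaw":0}]' -
python3 - <<'E'
from h import *; from workcell import *
show(get_obs())
E
```

```text
clock: 30.75
eef_pos: [0.6158, -0.174, 0.0972]
tool_rot: [-2.789, -1.445, -0.0]
force: [0.3, -0.1, -0.4]
finger_gap: 0.0333
finger_force: 17.1
t 30.75 tcp [ 0.6158 -0.174   0.0972] z [ 0.  0. -1.] x [0.577 0.817 0.   ] j [-0.38  0.64  1.6   0.    0.9   0.23] F [ 0.25 -0.05 -0.36] M [ 0.01  0.01 -0.  ] gap 0.0333 17.11336612701416
```

```bash
python3 -m creep '[{"dp":[0,0,0.2],"yaw":0},{"dp":[0,0,0.2],"yaw":0},{"dp":[0,0,0.2],"yaw":0},{"dp":[0,0,0.2],"yaw":0},{"dp":[0,0,0],"yaw":0},{"dp":[0,0,0],"yaw":0},{"dp":[0,0,0],"yaw":0},{"dp":[0,0,0],"yaw":0},{"dp":[0,0,0],"yaw":0},{"dp":[0,0,0],"yaw":0}]' -
python3 - <<'E'
from h import *; from workcell import *
show(get_obs())
E
```

```text
clock: 31.75
eef_pos: [0.6157, -0.174, 0.0964]
tool_rot: [-2.789, -1.445, 0.0]
force: [-0.7, -0.1, -0.3]
finger_gap: 0.0332
finger_force: 17.1
t 31.75 tcp [ 0.6157 -0.174   0.0964] z [-0.  0. -1.] x [0.577 0.817 0.   ] j [-0.38  0.65  1.6   0.    0.9   0.23] F [-0.7 -0.1 -0.3] M [ 0.03 -0.   -0.02] gap 0.0332 17.1129110455513
```

```bash
python3 -m creep '[{"dp":[0,0,0.2],"yaw":0},{"dp":[0,0,0.2],"yaw":0},{"dp":[0,0,0.2],"yaw":0},{"dp":[0,0,0.2],"yaw":0},{"dp":[0,0,0.2],"yaw":0},{"dp":[0,0,0],"yaw":0},{"dp":[0,0,0],"yaw":0},{"dp":[0,0,0],"yaw":0},{"dp":[0,0,0],"yaw":0},{"dp":[0,0,0],"yaw":0}]' -
python3 - <<'E'
from h import *; from workcell import *
show(get_obs())
E
```

```text
clock: 32.75
eef_pos: [0.6158, -0.174, 0.096]
tool_rot: [2.789, 1.445, 0.0]
force: [-1.7, -0.2, 6.5]
finger_gap: 0.0335
finger_force: 17.6
t 32.75 tcp [ 0.6158 -0.174   0.096 ] z [ 0.  0. -1.] x [0.577 0.817 0.   ] j [-0.38  0.65  1.6   0.    0.9   0.23] F [-1.67 -0.17  6.46] M [ 0.14  0.3  -0.05] gap 0.0335 17.640515863895416
```

```bash
python3 -m creep '[{"dp":[0,0,0.2],"yaw":0},{"dp":[0,0,0.2],"yaw":0},{"dp":[0,0,0.2],"yaw":0},{"dp":[0,0,0.2],"yaw":0},{"dp":[0,0,0],"yaw":0},{"dp":[0,0,0],"yaw":0},{"dp":[0,0,0],"yaw":0},{"dp":[0,0,0],"yaw":0},{"dp":[0,0,0],"yaw":0},{"dp":[0,0,0],"yaw":0}]' -
python3 - <<'E'
from h import *; from workcell import *
show(get_obs())
E
```

```text
clock: 33.75
eef_pos: [0.6158, -0.174, 0.0959]
tool_rot: [2.789, 1.445, 0.0]
force: [-3.6, 1.2, 12.0]
finger_gap: 0.0332
finger_force: 18.1
t 33.75 tcp [ 0.6158 -0.174   0.0959] z [ 0. -0. -1.] x [0.577 0.817 0.   ] j [-0.38  0.65  1.6   0.    0.9   0.23] F [-3.56  1.17 11.99] M [ 0.21  0.62 -0.02] gap 0.0332 18.05588275194168
```

It is standing on the floor. I'll ease off the press, open to 46 mm, then rise straight up.

```bash
python3 -m creep '[{"dp":[0,0,-0.5],"yaw":0},{"dp":[0,0,-0.5],"yaw":0},{"dp":[0,0,-0.3],"yaw":0},{"dp":[0,0,0],"yaw":0},{"dp":[0,0,0],"yaw":0},{"dp":[0,0,0],"yaw":0},{"dp":[0,0,0],"yaw":0},{"dp":[0,0,0],"yaw":0},{"dp":[0,0,0],"yaw":0},{"dp":[0,0,0],"yaw":0}]' -
python3 -m creep '[{"dp":[0,0,0],"yaw":0},{"dp":[0,0,0],"yaw":0},{"dp":[0,0,0],"yaw":0},{"dp":[0,0,0],"yaw":0},{"dp":[0,0,0],"yaw":0},{"dp":[0,0,0],"yaw":0},{"dp":[0,0,0],"yaw":0},{"dp":[0,0,0],"yaw":0},{"dp":[0,0,0],"yaw":0},{"dp":[0,0,0],"yaw":0}]' 46
python3 - <<'E'
from h import *; from workcell import *
show(get_obs())
E
```

```text
clock: 34.75
eef_pos: [0.6158, -0.174, 0.096]
tool_rot: [-2.789, -1.445, -0.0]
force: [-1.8, 0.9, 4.8]
finger_gap: 0.0333
finger_force: 17.5
clock: 35.75
eef_pos: [0.6158, -0.174, 0.0959]
tool_rot: [-2.789, -1.445, -0.0]
force: [-0.6, -0.4, -0.1]
finger_gap: 0.0461
finger_force: 0.0
t 35.75 tcp [ 0.6158 -0.174   0.0959] z [ 0.  0. -1.] x [0.577 0.817 0.   ] j [-0.38  0.65  1.6   0.    0.9   0.23] F [-0.6  -0.38 -0.12] M [-0.   -0.02 -0.02] gap 0.0461 0.0
```

```bash
python3 -m creep '[{"dp":[0,0,-2],"yaw":0},{"dp":[0,0,-5],"yaw":0},{"dp":[0,0,-10],"yaw":0},{"dp":[0,0,-15],"yaw":0},{"dp":[0,0,-20],"yaw":0},{"dp":[0,0,-25],"yaw":0},{"dp":[0,0,-25],"yaw":0},{"dp":[0,0,-25],"yaw":0},{"dp":[0,0,-20],"yaw":0},{"dp":[0,0,-8],"yaw":0}]' -
python3 - <<'E'
from h import *; from workcell import *
w=read_camera("wrist");cv2.imwrite("pics/w6.png",w[:,:,::-1])
E
```

```text
clock: 36.75
eef_pos: [0.6169, -0.1744, 0.2548]
tool_rot: [2.786, 1.443, 0.006]
force: [-0.1, -1.2, 0.3]
finger_gap: 0.0459
finger_force: 0.0
```

View pics/w6.png

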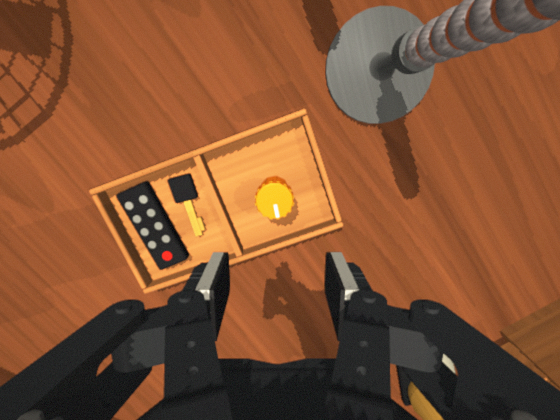

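The cap stands upright at about (275,198), close to the middle of the empty bay. The remote and key have not been moved, and the gripper is clear.

```bash
python3 -c "
from workcell import *
print(sign_off())"
```

```text
the job is handed in; nothing more can be done
None
```

The cap came off the fan by turning it clockwise, and it now stands upright near the centre of the tray's empty bay. I handed the job in at about 37 s; no verdict came back, but the last picture shows the cap upright, the gripper clear, and the remote and key in place.

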